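# Chock the paper roll, then drop its stop

### The arm

A 6-joint arm with a two-finger parallel gripper is mounted at the origin on the work surface. World frame = base frame: x ahead of the robot, y to its left, z up, the work surface at z = 0. Lengths are in m, angles in rad, forces in N, time in s.
With the tool pointing down it reaches from about 0.225 to 0.875 m from the base axis. Payload 3.4 kg.
Tool frame: the origin (TCP) lies between the finger pads; the fingertips stand 19 mm ahead of it and the grasp point (between the pads) is the TCP; z points along the fingers, y is the line along which they close (so a half turn about z gives the same grasp; the last joint's range is limited). The gripper opens to 85 mm and grips with 20 to 120 N. Pads are 22 mm wide; open, the fingers measure 114 mm over their backs; the gripper's body (76 mm by 85 mm) begins 54 mm behind the grasp point. The pads swing forward as they close: fully open they stand 13 mm farther back than shut.
Start: joints at [-1.332, 0.276, 1.505, -0, 1.361, -0.121], TCP at [0.202, -0.538, 0.225] pointing down, gripper open.
Joint ranges: [-2.89, 2.89], [-0.75, 2.08], [0.22, 2.7], [-1.18, 4.32], [0.11, 2.71], [-2.7, 2.7]. Speed limits (rad/s): [2.57, 2.57, 3.14, 3.14, 3.14, 3.14].

### API

Orientations are given as a unit quaternion [w, x, y, z].
In Python, from rig import get_state, imaging, ticket gives the robot as it stands. The module is installed in compiled form; this text tells all that it offers.
- The arm moves only by the shell command python3 -m inch 'ROWS' [FORCE]. ROWS is JSON, a list of rows, each an object with "claw": the opening, from -1 (shut) to 1 (fully open); "travel": the shift along the world's x, y, z in units of 200 mm (1.0 is 200 mm), a list of three; "turn": the turn about the world's z in units of 180 degrees (1.0 is 180 degrees). A call has 1 to 5 rows; each row is the pose to reach, as a shift and turn from the pose commanded when the call began, turning the shorter way round; what a row does not reach only later rows make up. A row lasts 1/10 s, in which the tool goes at most 50 mm and 8.59 degrees, less where a joint would pass 70% of its speed; a pose out of reach is approached as far as the arm can. A call with a number of a shift or a turn outside -1 to 1 is refused whole. A call with a gripper value outside its range is refused whole. The fingers move at their own pace and stop on an object; FORCE is the grip in N (left out, the last holds). Time passes only in rows, so rows that repeat a pose let the fingers close. It gives the time, the measured TCP pose, the force, the opening and the grip force at its end, in the units of the state.
- get_state(): the state, without advancing time (a new reading comes with each control period).
- imaging.get_image(name): name is "scene" or "side" or "wrist"; returns the picture (400x640x3 uint8, red, green, blue); there is no depth.
- imaging.camera_params(name): a dict with "camera_matrix" (3x3 intrinsics, pixels), "cam_to_world" (4x4, takes a point from camera to world coordinates); the wrist camera has in their place "T_tool_cam" (4x4, takes a point from camera to tool coordinates, whose origin is the TCP and whose axes are the flange's). Camera axes: x right, y down, z forward; pixel columns grow to the right and rows downward; lengths in m; the calibration is good to about 2 mm. A picture is of the moment at which its call begins: read the wrist's pose just before it. camera_params takes no time and is no camera call.
- ticket.sign_off(): hands the job in; it is judged then, once.
The state is a dict: "clock": time; "qpos": joint angles; "qd": joint speeds; "effort": joint torques, N m; "position": TCP position; "ee_rot": TCP orientation; "contact_force": force on the tool from outside, world axes, zero at the start; "moment": the same for the moment, N m; "width": finger opening in m; "gripper_force": force on a finger pad.
Only numpy, scipy, OpenCV 4.12 (cv2) and the standard library are available. Lean on these libraries where they do the work, as an engineer would, in place of code of your own. Each camera call takes 0.05 s, during which the arm holds its last target. There are 200 camera calls.

### The job

The roll of kraft paper on the sloping rack is held only by the two pins of the drop stop. Push the orange wedge chock, toe first, up the lane between the pins against the low side of the roll until the roll is squeezed firmly (but not crushed) against the sprung bumper behind it, let go so that the chock stays wedged tight on its own, and then press the red pad all the way down so that the pins drop clear. The roll must stay where the chock holds it, and the other things on the bench are left alone.

Things in the scene. Friction and masses are not known exactly. Their poses are not given: they have to be found in the camera images.
- rack: Sloping roll rack fixed to the bench: plywood board 310 mm long (x), 190 mm wide between steel side rails standing 15 mm above it. It rises at 5 degrees towards its own +x; the low end faces the robot. Origin on the bench under its middle, z up. Uphill of the roll, a black rubber pad on a yellow block is the sprung bumper (see roll).
- lane (a point): Point on the board's surface, on its centre line, 95 mm downhill of the rack's middle; from here the board rises 0.0875 m per m along the rack's x. Set the chock flat on the board with its grip point above here (further up, its toe would land on the roll), then push it uphill between the pins. Before the bumper that takes 2 to 8 N; 12 N wedges it well, under 8 leaves it slack, over 16 crushes the roll.
- roll_center (a point): Centre of the brown paper roll in slick clear wrap: a cylinder of 80 mm diameter, 150 mm long, 0.68 to 0.92 kg, lying level across the rack (axis along the rack's y). It starts resting against the two stop pins on its low side, and turns when it rolls.
- chock_grip (a point): Middle of the rear block of the orange rubber wedge chock, half-way up: grasp here. Chock 85 mm long, 40 wide (y), 36 high, 150 g; x points to its toe, 63 mm ahead. The block reaches 22 mm before and behind this point, upright sides; from its front a 36 degree face falls from 34 mm high to the toe. When that just touches the roll, this point is about 80 mm downhill of the roll's axis.
- pad (a point): Centre of the top face of the red round push pad (34 mm across) of the drop stop, beside the rack on its +y side; 110 mm above the bench with the stop up. It moves straight down with the stop.
- stop (a joint): Drop stop, m: 0 = up (two 12 mm steel pins stand about 44 mm above the board at the roll's low side, 124 mm between centres, 112 mm clear), 0.050 = fully down (pins below the board). Pushing the red pad down takes about 6 N; it stays where it is left.
- roll: The roll again; origin at its centre, y along its axis. It meets the bumper after moving about 2 to 22 mm uphill from the pins: set differently each time, not measured, so feel for it. The bumper then gives about 2.5 N per mm for 12 mm, to a hard stop. A chock bearing on the roll with over 12 N crushes it; let go, a well pushed chock keeps bearing on it with 3 to 7 N.
- chock: The chock again, with its origin on its underside, mid-width, under the front of the block; x to the toe. It starts on the bench left or right of the rack. Pushed high up it tips onto its toe and springs back when let go: keep it flat on the board, by pressing down with a little under half the push, or push low on its rear (8 N then suffices). Its friction on the board is about 0.8.
- tape: Bystander: yellow roll of tape standing flat, 90 mm outside diameter, 48 mm high; origin at its underside. On the bench on the side of the rack where the chock is not.
- carton: Bystander: cardboard carton 90 x 130 x 70 mm; origin at its underside.
- jar: Bystander: jar with red cap, 64 mm across, 100 mm high; origin at its underside.
Not all that is in view belongs to the job. Of the things shaped like the chock, the orange one is meant.

How it is judged:
By the outcome, as a careful person would: the job done as asked, in the order asked, and still so for the second after the job is handed in, with the robot touching nothing.
It also fails if it takes over 72 s, if anything falls off the work surface, if the arm or the gripper's body presses on something with over 40 N, if the wrist force passes 120 N, or if a joint passes its speed limit or range.

## Working session

There is one attempt and no reset: what is moved stays moved. The work goes in short steps, Python scripts to look and compute and a shell command to move; the robot and the scene stay as the last step left them, time stands still between calls to the robot, and variables do not carry over. Pictures are saved under pics/ and viewed, at most 10 in all, crops included, and the job is handed in when it is done.

```bash
mkdir -p pics
python3 - <<'E'
from rig import get_state, imaging
import cv2,numpy as np
for n in("scene","side"):
    cv2.imwrite(f"pics/{n}0.png",imaging.get_image(n)[:,:,::-1])
    p=imaging.camera_params(n);print(n,np.round(p["camera_matrix"],1).tolist(),np.round(p["cam_to_world"],3).tolist())
print(imaging.camera_params("wrist"));print(get_state())
E
```

```text
scene [[379.4, 0.0, 322.0], [0.0, 379.4, 196.8], [0.0, 0.0, 1.0]] [[-0.753, 0.421, -0.506, 0.905], [0.658, 0.456, -0.6, 0.569], [-0.022, -0.784, -0.62, 0.627], [0.0, 0.0, 0.0, 1.0]]
side [[428.8, 0.0, 323.6], [0.0, 428.8, 206.7], [0.0, 0.0, 1.0]] [[-0.872, -0.354, 0.338, 0.086], [-0.49, 0.633, -0.599, 0.749], [-0.002, -0.688, -0.726, 0.948], [0.0, 0.0, 0.0, 1.0]]
{'camera_matrix': array([[283.938373  ,   0.        , 323.68651735],
       [  0.        , 283.938373  , 196.20057596],
       [  0.        ,   0.        ,   1.        ]]), 'T_tool_cam': array([[ 1.78928433e-03, -9.48580566e-01, -3.16530738e-01,
         8.06366972e-02],
       [ 9.99998171e-01,  1.48330224e-03,  1.20762167e-03,
         1.03119783e-03],
       [-6.76015692e-04, -3.16532320e-01,  9.48581485e-01,
        -1.49650585e-01],
       [ 0.00000000e+00,  0.00000000e+00,  0.00000000e+00,
         1.00000000e+00]])}
{'clock': 0.1, 'qpos': array([-1.33201525e+00,  2.76552381e-01,  1.50600709e+00, -2.48151759e-05,
        1.36071716e+00, -1.21004885e-01]), 'qd': array([ 0.00293008, -0.00135578, -0.00328166, -0.00079256, -0.00026373,
       -0.00058416]), 'effort': array([ 1.62722874e-03, -4.17698622e+01, -2.46404260e+01,  6.30248041e-05,
        5.80124746e-03,  6.18817296e-06]), 'position': array([ 0.20231023, -0.53771317,  0.22371425]), 'ee_rot': array([-8.39814640e-04,  9.83862033e-01,  1.78926777e-01, -6.16660170e-05]), 'contact_force': array([-0.43453935,  0.04519947,  0.06202321]), 'moment': array([ 0.04560854, -0.02343521, -0.00111071]), 'gripper_force': 0.0, 'width': 0.08567011520397211}
```

View pics/scene0.png

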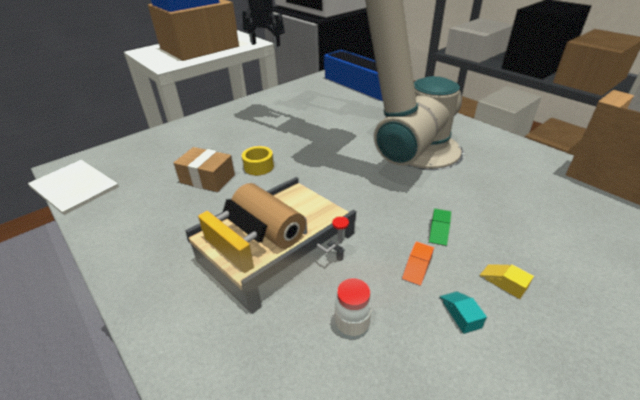

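View pics/side0.png

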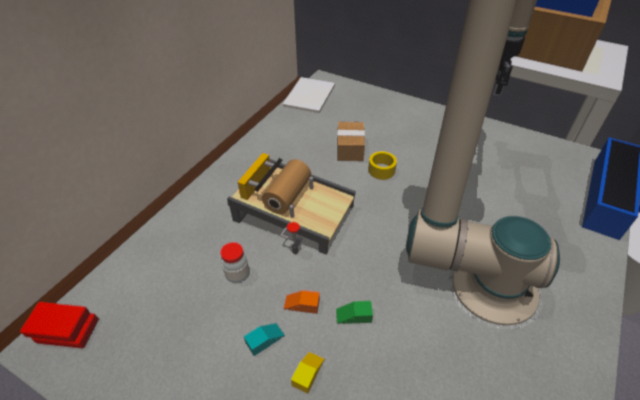

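The scene view shows the rack near (270,240), the red pad at (341,222) and the orange chock at (418,262). In the side view the rack is near (292,200), the pad at (293,228) and the chock at (302,301). I'll take enlarged crops for corner picking.

Run:
```python
import cv2
a=cv2.imread("pics/scene0.png")[170:320,180:450]; b=cv2.imread("pics/side0.png")[145:320,215:385]
cv2.imwrite("pics/sc1.png",cv2.resize(a,(810*800//810,444),interpolation=cv2.INTER_CUBIC))
cv2.imwrite("pics/si1.png",cv2.resize(b,(578,595),interpolation=cv2.INTER_CUBIC))
```

```text
(no output)
```

View pics/sc1.png

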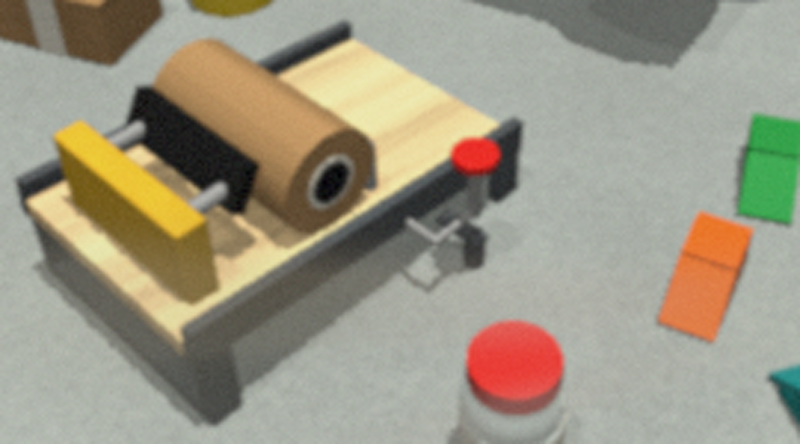

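View pics/si1.png

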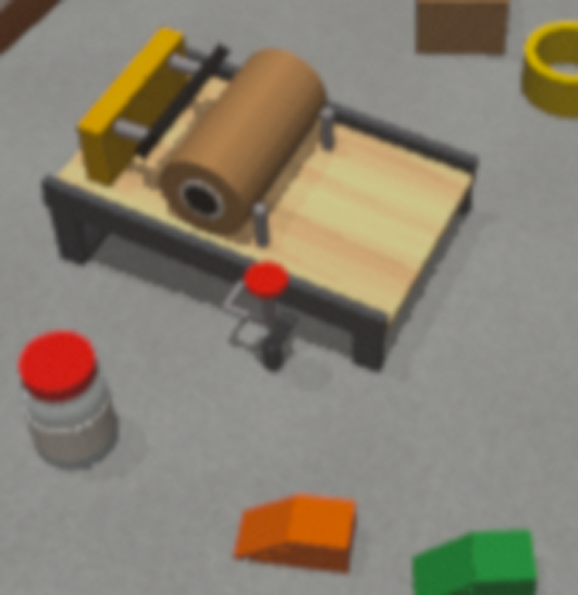

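Both crops show the features clearly, including the chock corners, the pad, the roll end and the pin tops. I'll fit models to these pixels.

```bash
cat > fit.py <<'E'
from rig import imaging
import numpy as np
from scipy.optimize import least_squares
P={n:imaging.camera_params(n) for n in("scene","side")}
def proj(n,X):
    T=np.linalg.inv(P[n]["cam_to_world"]);c=T[:3,:3]@X+T[:3,3];q=P[n]["camera_matrix"]@c;return q[:2]/q[2]
def px(n,u,v): return np.array([180+u/2.963,170+v/2.96]) if n=="scene" else np.array([215+u/3.4,145+v/3.4])
def tri(a,b):
    r=least_squares(lambda X:np.r_[proj("scene",X)-px("scene",*a),proj("side",X)-px("side",*b)],[.5,.1,.1]);return r.x,r.cost
if __name__=="__main__":
    for k,a,b in [("pad",(476,156),(266,279)),("rollend+y",(331,181),(200,199)),("rail+y low",(521,123),(387,319)),("rail-y low",(349,25),(476,160)),("board-y low",(352,38),(474,177)),("rail+y hi",(185,333),(45,182))]:
        X,c=tri(a,b);print(k,X.round(4),round(c,2))
    L=dict(a=(-.044,-.02,.036),b=(-.044,.02,.036),c=(0,.02,.034),d=(0,-.02,.034),e=(.041,.02,.003),f=(.041,-.02,.003))
    O=[("scene","a",700,213),("scene","b",751,228),("scene","c",738,270),("scene","d",684,255),("scene","e",712,339),("scene","f",659,322),
       ("side","a",355,500),("side","b",349,545),("side","c",288,541),("side","d",297,497),("side","e",235,555),("side","f",243,513)]
    def res(p):
        x,y,t=p;R=np.array([[np.cos(t),-np.sin(t),0],[np.sin(t),np.cos(t),0],[0,0,1]])
        return np.concatenate([proj(n,R@np.array(L[k])+[x,y,0])-px(n,u,v) for n,k,u,v in O])
    r=least_squares(res,[.4,.3,0]);t=r.x[2]
    print("chock",r.x.round(4),np.degrees(t),"grip",r.x[:2]-.022*np.array([np.cos(t),np.sin(t)]));print(r.fun.reshape(-1,2).round(1).tolist())
    # rack: x,y,yaw,h(mid board), t rail thickness
    def rack(p,l):
        x,y,t,h,w=p;X=l[0];Y=l[1]+np.sign(l[1])*(w if len(l)>3 else 0)
        return np.array([x+np.cos(t)*X-np.sin(t)*Y,y+np.sin(t)*X+np.cos(t)*Y,h+.0875*X+l[2]])
    O2=[("scene",(-.155,.095,.015,1),521,123),("side",(-.155,.095,.015,1),387,319),("scene",(-.155,-.095,0),352,38),("side",(-.155,-.095,0),474,177),
        ("scene",(.155,.095,.015),185,328),("scene",(.155,-.095,.015,1),20,183),("side",(.155,.095,.015,1),45,182),("scene",(-.155,-.095,.015),352,24),
        ("scene",(.155,-.095,0),27,205),("scene",(.155,.095,0),181,347)]
    f=lambda p:np.concatenate([proj(n,rack(p,l))-px(n,u,v) for n,l,u,v in O2])
    r=least_squares(f,[.6,0,0,.06,.01],loss="soft_l1");print("rack",r.x.round(4),np.degrees(r.x[2]));print(r.fun.reshape(-1,2).round(1).tolist())
    p=r.x;print("lane",rack(p,(-.095,0,0)).round(4))
    # in rack frame
    c,s=np.cos(p[2]),np.sin(p[2])
    for k,a,b in [("pad",(476,156),(266,279)),("rollend",(331,181),(200,199))]:
        d=tri(a,b)[0][:2]-p[:2];print(k,"rackframe",(c*d[0]+s*d[1]).round(4),(-s*d[0]+c*d[1]).round(4))
E
python3 fit.py
```

```text
pad [0.5099 0.1566 0.1081] 0.01
rollend+y [0.5999 0.1115 0.1102] 0.02
rail+y low [0.4265 0.1179 0.0663] 0.44
rail-y low [ 0.4439 -0.0727  0.0673] 0.4
board-y low [ 0.4429 -0.0696  0.0528] 0.01
rail+y hi [0.7348 0.1416 0.0917] 0.4
chock [0.4096 0.2878 0.3832] 21.95773527206896 grip [0.3892098  0.27957165]
[[-0.7, -0.8], [0.5, -0.0], [-0.6, 0.4], [-1.3, -0.8], [0.7, 1.2], [-0.5, 0.1], [0.5, 0.1], [0.1, 1.1], [-0.0, 0.7], [-0.0, -0.5], [-0.3, 1.2], [0.4, -0.3]]
rack [0.5882 0.034  0.078  0.064  0.0013] 4.471267526589807
[[-0.2, -0.3], [-0.1, 0.9], [-0.1, -0.0], [1.0, 0.0], [-0.3, 1.7], [-0.0, -0.2], [-0.0, -0.9], [-0.4, -0.0], [-0.3, -2.1], [2.3, 0.6]]
lane [0.4935 0.0266 0.0557]
pad rackframe -0.0685 0.1283
rollend rackframe 0.0177 0.0764
```

Residuals are about 1 px, and the checks hold: pad height 0.108 m (expected 0.110), roll half-length 76 mm (expected 75) and rail height 15 mm. The chock grip is at (0.389, 0.280) with yaw 22°, and the tool yaw is 20.5°. I'll move above the chock.

```bash
A='[{"claw":1,"travel":[0.056,0.245,0],"turn":0},{"claw":1,"travel":[0.112,0.49,0],"turn":0},{"claw":1,"travel":[0.168,0.735,0],"turn":0},{"claw":1,"travel":[0.224,0.98,0],"turn":0}]'
python3 -m inch '[{"claw":1,"travel":[0.056,0.245,0],"turn":0},{"claw":1,"travel":[0.112,0.49,0],"turn":0},{"claw":1,"travel":[0.168,0.735,0],"turn":0},{"claw":1,"travel":[0.224,0.98,0],"turn":0}]'
python3 -m inch '[{"claw":1,"travel":[0.056,0.245,0],"turn":0},{"claw":1,"travel":[0.112,0.49,0],"turn":0},{"claw":1,"travel":[0.168,0.735,0],"turn":0},{"claw":1,"travel":[0.224,0.98,0],"turn":0}]'
python3 -m inch '[{"claw":1,"travel":[0.056,0.245,0],"turn":0},{"claw":1,"travel":[0.112,0.49,0],"turn":0},{"claw":1,"travel":[0.168,0.735,0],"turn":0},{"claw":1,"travel":[0.224,0.98,0],"turn":0}]'
python3 -m inch '[{"claw":1,"travel":[0.056,0.245,0],"turn":0},{"claw":1,"travel":[0.112,0.49,0],"turn":0},{"claw":1,"travel":[0.168,0.735,0],"turn":0},{"claw":1,"travel":[0.224,0.98,0],"turn":0},{"claw":1,"travel":[0.224,0.98,0],"turn":0}]'
```

```text
clock: 0.5
position: [0.247, -0.3411, 0.224]
ee_rot: [-0.001, 0.984, 0.178, 0.0]
contact_force: [2.0, -0.0, 0.1]
width: 0.0855
gripper_force: 0.0
clock: 0.9
position: [0.2913, -0.1462, 0.2244]
ee_rot: [0.0, 0.984, 0.178, 0.0]
contact_force: [1.6, -0.3, -0.1]
width: 0.0855
gripper_force: 0.0
clock: 1.3
position: [0.3359, 0.0487, 0.2247]
ee_rot: [0.0, 0.984, 0.179, 0.001]
contact_force: [1.0, -1.2, 0.3]
width: 0.0852
gripper_force: 0.0
clock: 1.8
position: [0.3819, 0.2482, 0.2241]
ee_rot: [-0.001, 0.983, 0.182, 0.001]
contact_force: [-0.3, -0.9, -0.4]
width: 0.0857
gripper_force: 0.0
```

```bash
cat > wr.py <<'E'
from rig import imaging,get_state
import numpy as np,cv2
from scipy.spatial.transform import Rotation as R
def wproj(Xs,s):
    p=imaging.camera_params("wrist");q=s["ee_rot"];T=np.eye(4);T[:3,:3]=R.from_quat([q[1],q[2],q[3],q[0]]).as_matrix();T[:3,3]=s["position"]
    T=np.linalg.inv(T@p["T_tool_cam"]);c=(T[:3,:3]@np.asarray(Xs).T).T+T[:3,3];u=c@p["camera_matrix"].T;return u[:,:2]/u[:,2:]
E
python3 - <<'E'
from wr import *
s=get_state();im=imaging.get_image("wrist")[:,:,::-1].copy()
t=.3832;L=np.array([(-.044,-.02,.036),(-.044,.02,.036),(0,.02,.034),(0,-.02,.034),(.041,.02,.003),(.041,-.02,.003)])
W=L@np.array([[np.cos(t),np.sin(t),0],[-np.sin(t),np.cos(t),0],[0,0,1]])+[.4096,.2878,0]
u=wproj(W,s);print(u.round(0).tolist())
hsv=cv2.cvtColor(im,cv2.COLOR_BGR2HSV);m=cv2.inRange(hsv,(5,150,80),(14,255,255));n,l,st,c=cv2.connectedComponentsWithStats(m);i=1+np.argmax(st[1:,4])
print(st[i],c[i],cv2.minAreaRect(cv2.findNonZero((l==i).astype(np.uint8))))
for a in u: cv2.circle(im,tuple(np.int32(a.round())),2,(255,0,0),-1)
cv2.imwrite("pics/w1.png",im)
E
```

```text
[[318.0, 174.0], [285.0, 175.0], [283.0, 138.0], [317.0, 138.0], [285.0, 102.0], [317.0, 101.0]]
[ 287  103   33   71 2237] [303.58873491 137.78676799] ((303.0, 138.0), (70.0, 32.0), 90.0)
```

View pics/w1.png

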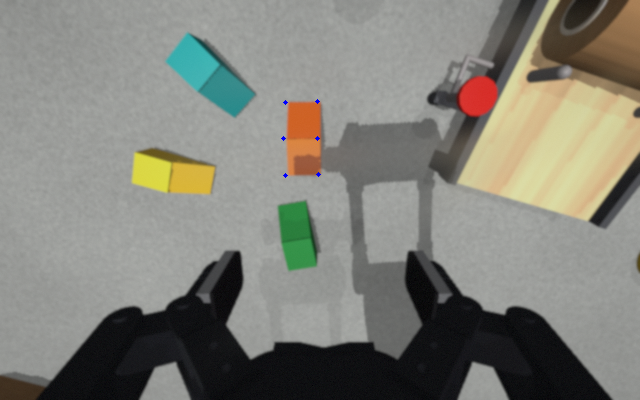

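The wrist view shows the chock at columns 287–320 and rows 103–174, square to the tool. The model is about 2.5 px left of it, so the grip is at about (0.390, 0.277). Clear of the green chock. Descending.

```bash
python3 -m inch '[{"claw":1,"travel":[0.042,0.147,-0.2],"turn":0},{"claw":1,"travel":[0.042,0.147,-0.4],"turn":0},{"claw":1,"travel":[0.042,0.147,-0.6],"turn":0},{"claw":1,"travel":[0.042,0.147,-0.8],"turn":0},{"claw":1,"travel":[0.042,0.147,-0.8],"turn":0}]' 40
python3 -m inch '[{"claw":1,"travel":[0,0,-0.1],"turn":0},{"claw":1,"travel":[0,0,-0.2],"turn":0},{"claw":1,"travel":[0,0,-0.2],"turn":0}]'
```

```text
clock: 2.35
position: [0.3848, 0.2684, 0.0604]
ee_rot: [0.002, 0.984, 0.178, -0.006]
contact_force: [-0.6, 0.7, 1.0]
width: 0.0852
gripper_force: 0.0
clock: 2.65
position: [0.3887, 0.2707, 0.0245]
ee_rot: [0.001, 0.984, 0.178, -0.001]
contact_force: [-0.1, 0.5, -0.1]
width: 0.0854
gripper_force: 0.0
```

```bash
python3 -m inch '[{"claw":1,"travel":[0.005,0.03,0],"turn":0},{"claw":1,"travel":[0.005,0.03,0],"turn":0}]' 40
python3 -m inch '[{"claw":-1,"travel":[0,0,0],"turn":0},{"claw":-1,"travel":[0,0,0],"turn":0},{"claw":-1,"travel":[0,0,0],"turn":0},{"claw":-1,"travel":[0,0,0],"turn":0},{"claw":-1,"travel":[0,0,0],"turn":0}]' 40
python3 -m inch '[{"claw":-1,"travel":[0,0,0],"turn":0},{"claw":-1,"travel":[0,0,0],"turn":0},{"claw":-1,"travel":[0,0,0.2],"turn":0},{"claw":-1,"travel":[0,0,0.4],"turn":0},{"claw":-1,"travel":[0,0,0.6],"turn":0}]'
```

```text
clock: 2.85
position: [0.3922, 0.2791, 0.0264]
ee_rot: [-0.001, 0.984, 0.179, 0.002]
contact_force: [0.8, 0.3, -0.4]
width: 0.0857
gripper_force: 0.0
clock: 3.35
position: [0.3904, 0.2783, 0.0253]
ee_rot: [-0.0, 0.984, 0.179, 0.0]
contact_force: [-1.2, 0.2, 5.7]
width: 0.0382
gripper_force: 39.4
clock: 3.85
position: [0.3896, 0.2777, 0.1454]
ee_rot: [0.0, 0.984, 0.179, -0.001]
contact_force: [1.0, 1.0, -1.8]
width: 0.0379
gripper_force: 40.7
```

```bash
python3 -m inch '[{"claw":-1,"travel":[0,0,0.2],"turn":0},{"claw":-1,"travel":[0.08,-0.2,0.25],"turn":0},{"claw":-1,"travel":[0.16,-0.4,0.25],"turn":-0.04},{"claw":-1,"travel":[0.24,-0.6,0.25],"turn":-0.08},{"claw":-1,"travel":[0.32,-0.8,0.25],"turn":-0.09}]'
python3 -m inch '[{"claw":-1,"travel":[0.08,-0.2,0],"turn":0},{"claw":-1,"travel":[0.15,-0.455,0],"turn":0},{"claw":-1,"travel":[0.15,-0.455,0],"turn":0},{"claw":-1,"travel":[0.15,-0.455,0],"turn":0}]'
python3 - <<'E'
from wr import *
s=get_state();im=imaging.get_image("wrist")[:,:,::-1].copy();print(s["position"],s["ee_rot"],s["contact_force"])
x,y,t,h=.5882,.034,.078,.064;c,sn=np.cos(t),np.sin(t)
L=np.array([(-.155,.095,0),(-.155,-.095,0),(-.025,.062,.044),(-.025,-.062,.044),(-.095,0,0),(0.018,.075,.04),(.018,-.075,.04),(-.155,.095,.015),(-.155,-.095,.015)])
W=np.c_[x+c*L[:,0]-sn*L[:,1],y+sn*L[:,0]+c*L[:,1],h+.0875*L[:,0]+L[:,2]]
u=wproj(W,s);print(u.round(0).tolist())
for a in u: cv2.circle(im,tuple(np.int32(a.round())),2,(255,0,0),-1)
cv2.imwrite("pics/w2.png",im)
E
```

```text
clock: 4.35
position: [0.4542, 0.1167, 0.1945]
ee_rot: [0.0, 0.999, 0.038, -0.0]
contact_force: [0.4, 1.1, -1.9]
width: 0.0376
gripper_force: 40.8
clock: 4.75
position: [0.484, 0.0259, 0.194]
ee_rot: [-0.0, 0.999, 0.037, -0.001]
contact_force: [-0.1, 0.6, -1.1]
width: 0.0379
gripper_force: 40.9
[0.48402495 0.02594397 0.19400564] [-2.45097472e-04  9.99321360e-01  3.68255332e-02 -7.99145108e-04] [-0.13424969  0.57295296 -1.06706662]
[[238.0, 225.0], [407.0, 224.0], [244.0, 103.0], [400.0, 103.0], [322.0, 174.0], [221.0, 43.0], [422.0, 43.0], [234.0, 230.0], [411.0, 230.0]]
```

View pics/w2.png

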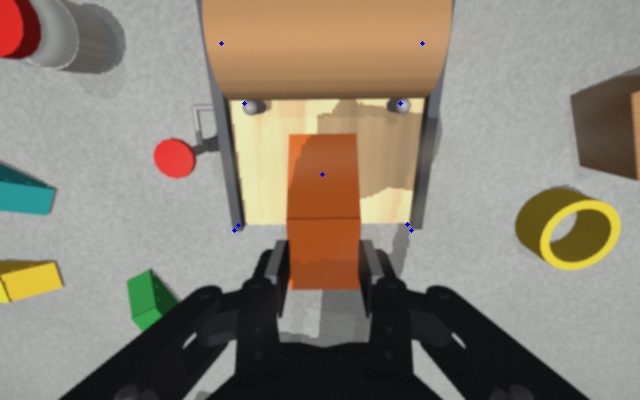

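The wrist view shows the chock square in the fingers (columns 287–361, mid about 324), the roll's low edge at row 98, and the pin tops at about (250,104) and (401,103). The rack's centre is about 3–4 mm further to −y than modelled, so I'll correct for that and descend gently.

```bash
python3 -m inch '[{"claw":-1,"travel":[0.045,-0.017,-0.1],"turn":0},{"claw":-1,"travel":[0.045,-0.017,-0.3],"turn":0},{"claw":-1,"travel":[0.045,-0.017,-0.45],"turn":0},{"claw":-1,"travel":[0.045,-0.017,-0.5],"turn":0},{"claw":-1,"travel":[0.045,-0.017,-0.5],"turn":0}]'
python3 -m inch '[{"claw":-1,"travel":[0,0,-0.02],"turn":0},{"claw":-1,"travel":[0,0,-0.02],"turn":0}]' 20
python3 -m inch '[{"claw":-1,"travel":[0,0,-0.015],"turn":0},{"claw":-1,"travel":[0,0,-0.015],"turn":0}]'
```

```text
clock: 5.3
position: [0.4918, 0.0251, 0.0934]
ee_rot: [-0.0, 0.999, 0.039, -0.002]
contact_force: [-0.7, -0.4, -1.3]
width: 0.038
gripper_force: 40.9
clock: 5.5
position: [0.4943, 0.024, 0.0916]
ee_rot: [0.0, 0.999, 0.039, 0.001]
contact_force: [0.7, 0.4, -1.2]
width: 0.0381
gripper_force: 40.9
clock: 5.7
position: [0.4937, 0.0237, 0.0881]
ee_rot: [0.0, 0.999, 0.038, 0.001]
contact_force: [0.5, 0.5, -1.2]
width: 0.0379
gripper_force: 40.9
```

```bash
for i in 1; do python3 -m inch '[{"claw":-1,"travel":[0,0,-0.01],"turn":0},{"claw":-1,"travel":[0,0,-0.01],"turn":0}]'|grep -E "pos|cont";done
python3 -m inch '[{"claw":-1,"travel":[0,0,-0.01],"turn":0},{"claw":-1,"travel":[0,0,-0.01],"turn":0}]'|grep -E "pos|cont"
python3 -m inch '[{"claw":-1,"travel":[0,0,-0.01],"turn":0},{"claw":-1,"travel":[0,0,-0.01],"turn":0}]'|grep -E "pos|cont"
```

```text
position: [0.493, 0.0236, 0.0857]
contact_force: [-2.4, -1.4, 2.3]
position: [0.4921, 0.0236, 0.0836]
contact_force: [-4.6, -1.6, 5.5]
position: [0.4916, 0.0235, 0.0827]
contact_force: [-8.4, -1.3, 13.3]
```

```bash
python3 -m inch '[{"claw":0.3,"travel":[0,0,0],"turn":0},{"claw":0.3,"travel":[0,0,0],"turn":0},{"claw":0.3,"travel":[0,0,0],"turn":0},{"claw":0.3,"travel":[0,0,0],"turn":0}]'
python3 - <<'E'
from wr import *
im=imaging.get_image("side")[:,:,::-1]
cv2.imwrite("pics/si2.png",cv2.resize(im[130:270,215:385],(680,560),interpolation=cv2.INTER_CUBIC))
print(get_state()["position"],get_state()["contact_force"])
E
```

```text
clock: 6.7
position: [0.4937, 0.0237, 0.0813]
ee_rot: [0.0, 0.999, 0.039, 0.0]
contact_force: [-0.0, 0.4, -1.0]
width: 0.0556
gripper_force: 0.0
[0.4935958  0.02370463 0.08131259] [-0.14350623  0.67803718  0.27190489]
```

View pics/si2.png

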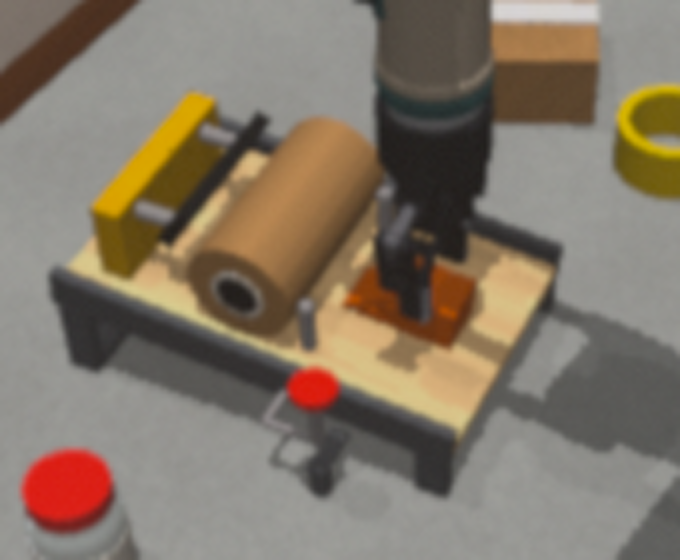

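The side view shows the chock lying flat on the board at (410,300) in the crop, between the open fingers and with its toe toward the roll. The pins at (307,322) and (385,205) are still up. I'll re-grip it at the slope's pitch and push.

```bash
python3 -m inch '[{"claw":-1,"travel":[0,0,0],"turn":0},{"claw":-1,"travel":[0,0,0],"turn":0},{"claw":-1,"travel":[0,0,0],"turn":0},{"claw":-1,"travel":[0,0,0],"turn":0}]' 40
python3 -m inch '[{"claw":-1,"travel":[0.025,0.002,0.002],"turn":0},{"claw":-1,"travel":[0.05,0.004,0.004],"turn":0},{"claw":-1,"travel":[0.05,0.004,0.004],"turn":0}]'|grep -E "pos|cont"
python3 -m inch '[{"claw":-1,"travel":[0.025,0.002,0.002],"turn":0},{"claw":-1,"travel":[0.05,0.004,0.004],"turn":0},{"claw":-1,"travel":[0.05,0.004,0.004],"turn":0}]'|grep -E "pos|cont"
```

```text
clock: 7.15
position: [0.4935, 0.0237, 0.0818]
ee_rot: [0.0, 0.999, 0.039, 0.0]
contact_force: [-0.1, 0.4, 3.2]
width: 0.0379
gripper_force: 40.2
position: [0.4982, 0.0244, 0.0821]
contact_force: [-9.6, -1.2, 12.0]
position: [0.5084, 0.0254, 0.083]
contact_force: [-9.8, -0.4, 11.6]
```

```bash
python3 -m inch '[{"claw":-1,"travel":[0.015,0.001,0.005],"turn":0},{"claw":-1,"travel":[0.015,0.001,0.005],"turn":0},{"claw":-1,"travel":[0.015,0.001,0.005],"turn":0}]'|grep -E "pos|cont"
python3 -m inch '[{"claw":-1,"travel":[0.02,0.0016,0.0017],"turn":0},{"claw":-1,"travel":[0.02,0.0016,0.0017],"turn":0},{"claw":-1,"travel":[0.02,0.0016,0.0017],"turn":0}]'|grep -E "pos|cont"
python3 -m inch '[{"claw":-1,"travel":[0.015,0.001,0.0013],"turn":0},{"claw":-1,"travel":[0.015,0.001,0.0013],"turn":0},{"claw":-1,"travel":[0.015,0.001,0.0013],"turn":0}]'|grep -E "pos|cont"
```

```text
position: [0.5167, 0.0255, 0.0838]
contact_force: [-0.3, -0.3, -0.5]
position: [0.5208, 0.0258, 0.0843]
contact_force: [-0.1, -0.0, -0.7]
position: [0.5235, 0.026, 0.0847]
contact_force: [-0.2, -0.5, -1.0]
```

```bash
python3 -m inch '[{"claw":-1,"travel":[0.01,0.001,-0.0015],"turn":0},{"claw":-1,"travel":[0.01,0.001,-0.0015],"turn":0}]'|grep -E "pos|cont"
python3 -m inch '[{"claw":-1,"travel":[0.01,0.001,0.001],"turn":0},{"claw":-1,"travel":[0.01,0.001,0.001],"turn":0}]'|grep -E "pos|cont"
python3 -m inch '[{"claw":-1,"travel":[0.01,0.001,0.001],"turn":0},{"claw":-1,"travel":[0.01,0.001,0.001],"turn":0}]'|grep -E "pos|cont"
```

```text
position: [0.5245, 0.0262, 0.0845]
contact_force: [-3.0, -0.5, 1.9]
position: [0.5276, 0.0265, 0.0847]
contact_force: [-1.8, -0.2, 1.8]
position: [0.5277, 0.0265, 0.0848]
contact_force: [-5.6, 0.1, 4.3]
```

```bash
python3 -m inch '[{"claw":-1,"travel":[0.01,0.001,0.001],"turn":0},{"claw":-1,"travel":[0.01,0.001,0.001],"turn":0}]'|grep -E "pos|cont"
python3 -m inch '[{"claw":-1,"travel":[0.005,0.0005,0.0005],"turn":0},{"claw":-1,"travel":[0.005,0.0005,0.0005],"turn":0}]'|grep -E "pos|cont"
python3 -m inch '[{"claw":-1,"travel":[0.005,0.0005,0.0005],"turn":0},{"claw":-1,"travel":[0.005,0.0005,0.0005],"turn":0}]'|grep -E "pos|cont"
```

```text
position: [0.5287, 0.0267, 0.0848]
contact_force: [-7.7, -0.8, 5.3]
position: [0.5294, 0.0268, 0.0849]
contact_force: [-7.0, -1.2, 4.5]
position: [0.5305, 0.027, 0.085]
contact_force: [-6.5, -0.5, 5.2]
```

```bash
python3 -m inch '[{"claw":-1,"travel":[0.005,0.0005,0.0005],"turn":0},{"claw":-1,"travel":[0.01,0.001,0.001],"turn":0},{"claw":-1,"travel":[0.01,0.001,0.001],"turn":0}]'|grep -E "pos|cont"
python3 -m inch '[{"claw":-1,"travel":[0.005,0.0005,0.0005],"turn":0},{"claw":-1,"travel":[0.005,0.0005,0.0005],"turn":0}]'|grep -E "pos|cont"
python3 -m inch '[{"claw":-1,"travel":[0.005,0.0005,0.0005],"turn":0},{"claw":-1,"travel":[0.005,0.0005,0.0005],"turn":0}]'|grep -E "pos|cont"
```

```text
position: [0.5329, 0.0273, 0.0852]
contact_force: [-6.5, 0.8, 3.8]
position: [0.5337, 0.0273, 0.0853]
contact_force: [-7.2, -0.1, 4.1]
position: [0.5348, 0.0275, 0.0854]
contact_force: [-6.0, -0.6, 5.5]
```

```bash
python3 -m inch '[{"claw":-1,"travel":[0.005,0.0005,0.0005],"turn":0},{"claw":-1,"travel":[0.01,0.001,0.001],"turn":0},{"claw":-1,"travel":[0.01,0.001,0.001],"turn":0}]'|grep -E "pos|cont"
python3 -m inch '[{"claw":-1,"travel":[0.005,0.0005,0.0005],"turn":0},{"claw":-1,"travel":[0.005,0.0005,0.0005],"turn":0}]'|grep -E "pos|cont"
python3 -m inch '[{"claw":-1,"travel":[0.005,0.0005,0.0005],"turn":0},{"claw":-1,"travel":[0.005,0.0005,0.0005],"turn":0}]'|grep -E "pos|cont"
```

```text
position: [0.5372, 0.0277, 0.0856]
contact_force: [-5.5, 0.0, 3.2]
position: [0.538, 0.0278, 0.0857]
contact_force: [-6.0, 0.3, 5.1]
position: [0.539, 0.0279, 0.0857]
contact_force: [-6.7, -1.1, 2.8]
```

```bash
python3 -m inch '[{"claw":-1,"travel":[0.005,0.0005,0.0005],"turn":0},{"claw":-1,"travel":[0.01,0.001,0.001],"turn":0},{"claw":-1,"travel":[0.01,0.001,0.001],"turn":0}]'|grep -E "pos|cont"
python3 -m inch '[{"claw":-1,"travel":[0.005,0.0005,0.0004],"turn":0},{"claw":-1,"travel":[0.005,0.0005,0.0004],"turn":0}]'|grep -E "pos|cont"
python3 -m inch '[{"claw":-1,"travel":[0.005,0.0005,0.0004],"turn":0},{"claw":-1,"travel":[0.005,0.0005,0.0004],"turn":0}]'|grep -E "pos|cont"
```

```text
position: [0.5414, 0.0281, 0.086]
contact_force: [-4.6, -0.5, 2.7]
position: [0.5421, 0.0282, 0.086]
contact_force: [-6.0, -1.1, 3.5]
position: [0.543, 0.0282, 0.0861]
contact_force: [-5.3, -0.2, 4.4]
```

```bash
python3 -m inch '[{"claw":-1,"travel":[0.005,0.0005,0.0004],"turn":0},{"claw":-1,"travel":[0.01,0.001,0.0008],"turn":0},{"claw":-1,"travel":[0.01,0.001,0.0008],"turn":0}]'|grep -E "pos|cont"
python3 -m inch '[{"claw":-1,"travel":[0.005,0.0005,0.0004],"turn":0},{"claw":-1,"travel":[0.005,0.0005,0.0004],"turn":0}]'|grep -E "pos|cont"
python3 -m inch '[{"claw":-1,"travel":[0.005,0.0005,0.0004],"turn":0},{"claw":-1,"travel":[0.005,0.0005,0.0004],"turn":0}]'|grep -E "pos|cont"
```

```text
position: [0.5444, 0.0284, 0.0863]
contact_force: [-7.4, -1.0, 4.3]
position: [0.5443, 0.0285, 0.0862]
contact_force: [-8.6, -1.5, 6.8]
position: [0.5444, 0.0284, 0.0862]
contact_force: [-11.3, -1.4, 6.3]
```

```bash
python3 -m inch '[{"claw":-1,"travel":[0,0,0.0005],"turn":0},{"claw":-1,"travel":[0,0,0.0005],"turn":0}]'|grep -E "pos|cont"
python3 -m inch '[{"claw":-1,"travel":[0.002,0,0.0005],"turn":0},{"claw":-1,"travel":[0.002,0,0.0005],"turn":0}]'|grep -E "pos|cont"
python3 -m inch '[{"claw":-1,"travel":[0.002,0,0.0003],"turn":0},{"claw":-1,"travel":[0.002,0,0.0003],"turn":0}]'|grep -E "pos|cont"
```

```text
position: [0.5444, 0.0285, 0.0863]
contact_force: [-10.5, -1.2, 6.5]
position: [0.5445, 0.0284, 0.0863]
contact_force: [-11.2, -2.1, 5.7]
position: [0.5445, 0.0285, 0.0863]
contact_force: [-12.0, -0.6, 7.6]
```

```bash
python3 -m inch '[{"claw":-1,"travel":[0,0,0.001],"turn":0},{"claw":-1,"travel":[0,0,0.001],"turn":0}]'|grep -E "pos|cont"
python3 -m inch '[{"claw":-1,"travel":[0.002,0,0.0005],"turn":0},{"claw":-1,"travel":[0.002,0,0.0005],"turn":0}]'|grep -E "pos|cont"
python3 - <<'E'
from wr import *
F=[]
for i in range(4): im=imaging.get_image("side")[:,:,::-1];F.append(get_state()["contact_force"])
print(np.mean(F,0),np.std(F,0),get_state()["position"])
cv2.imwrite("pics/si3.png",cv2.resize(im[130:270,215:385],(680,560),interpolation=cv2.INTER_CUBIC))
E
```

```text
position: [0.5447, 0.0285, 0.0864]
contact_force: [-11.6, -1.2, 6.5]
position: [0.5447, 0.0285, 0.0865]
contact_force: [-11.6, -1.2, 6.6]
[-11.70957624  -1.54967621   6.82182051] [0.34871663 0.59159796 0.40324245] [0.54469477 0.02848467 0.08649339]
```

View pics/si3.png

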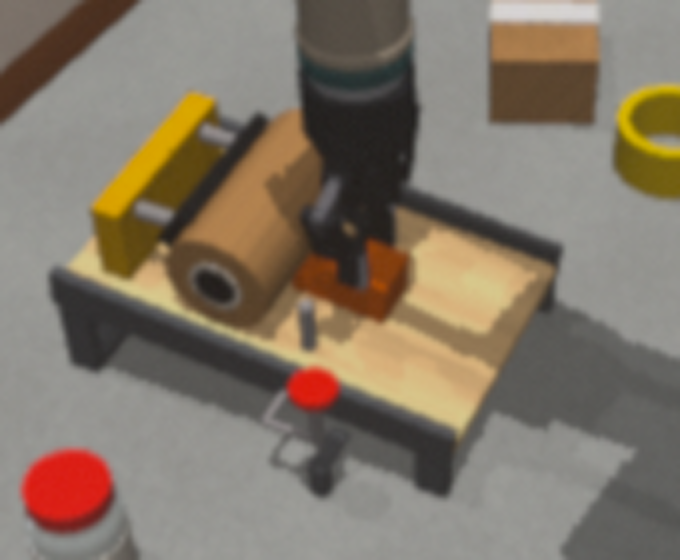

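The side view shows the roll touching the black bumper pad at (215,175), with the chock's toe under its low side and clear of the pins. Push is 11.7 N, with 6.8 N pressing down. I'll ease the press slightly and bring the push to about 12.5 N.

```bash
python3 -m inch '[{"claw":-1,"travel":[0.002,0,0.0015],"turn":0},{"claw":-1,"travel":[0.002,0,0.0015],"turn":0},{"claw":-1,"travel":[0.002,0,0.0015],"turn":0}]'|grep -E "pos|cont"
python3 -m inch '[{"claw":-1,"travel":[0.002,0,0.001],"turn":0},{"claw":-1,"travel":[0.002,0,0.001],"turn":0},{"claw":-1,"travel":[0.002,0,0.001],"turn":0}]'|grep -E "pos|cont"
python3 - <<'E'
from wr import *
F=[]
for i in range(4): imaging.get_image("side");F.append(get_state()["contact_force"])
print(np.mean(F,0),np.std(F,0),get_state()["position"])
E
```

```text
position: [0.5449, 0.0285, 0.0867]
contact_force: [-12.4, -1.7, 6.3]
position: [0.5451, 0.0285, 0.0868]
contact_force: [-10.5, -1.3, 5.8]
[-12.14278497  -1.64919249   5.88409701] [0.27440954 0.33300898 0.22482847] [0.5451026  0.02853259 0.08677816]
```

```bash
python3 -m inch '[{"claw":-1,"travel":[0.003,0,0.001],"turn":0},{"claw":-1,"travel":[0.003,0,0.001],"turn":0},{"claw":-1,"travel":[0.003,0,0.001],"turn":0}]'|grep -E "pos|cont"
python3 - <<'E'
from wr import *
F=[]
for i in range(4): imaging.get_image("side");F.append(get_state()["contact_force"])
print(np.mean(F,0),np.std(F,0),get_state()["position"])
E
python3 -m inch '[{"claw":0.3,"travel":[0,0,0],"turn":0},{"claw":0.3,"travel":[0,0,0],"turn":0},{"claw":0.3,"travel":[0,0,0],"turn":0},{"claw":0.3,"travel":[0,0,0],"turn":0}]'
```

```text
position: [0.5453, 0.0285, 0.0869]
contact_force: [-12.8, -1.4, 5.9]
[-12.36001922  -1.53132163   5.98853495] [0.69986809 0.34347422 0.29722755] [0.5453058  0.02853513 0.08687999]
clock: 15.55
position: [0.553, 0.0286, 0.0882]
ee_rot: [0.0, 0.999, 0.038, 0.001]
contact_force: [0.0, 0.5, -0.3]
width: 0.0555
gripper_force: 0.0
```

```bash
python3 -m inch '[{"claw":0.3,"travel":[-0.05,0,0.1],"turn":0},{"claw":0.3,"travel":[-0.05,0,0.3],"turn":0},{"claw":0.3,"travel":[-0.05,0,0.55],"turn":0},{"claw":0.3,"travel":[-0.2,0,0.6],"turn":0},{"claw":0.3,"travel":[-0.2,0,0.6],"turn":0}]'
python3 - <<'E'
from wr import *
im=imaging.get_image("wrist")[:,:,::-1]; im2=imaging.get_image("side")[:,:,::-1]
cv2.imwrite("pics/c4.png",np.hstack([cv2.resize(im2[130:270,215:385],(425,350)),cv2.resize(im[0:300,140:500],(360,300))[0:300] if 0 else cv2.copyMakeBorder(im[0:300,150:500],0,50,0,0,cv2.BORDER_CONSTANT)]))
E
```

```text
clock: 16.05
position: [0.5109, 0.0288, 0.2109]
ee_rot: [0.0, 0.999, 0.039, 0.002]
contact_force: [0.4, -0.1, -0.8]
width: 0.0556
gripper_force: 0.0
```

View pics/c4.png

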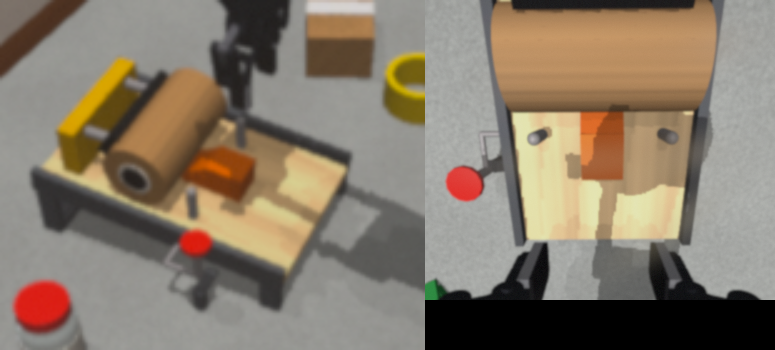

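The chock lies flat under the roll, which rests against the bumper and clear of both pins. In the side half of the picture the pad is at (196,243), and in the wrist half it is at (465,183), which is wrist pixel (190,183). Next I'll find the pad from the wrist image.

Run:
```python
from wr import *
from scipy.optimize import least_squares
s=get_state();im=imaging.get_image("wrist")[:,:,::-1]
h=cv2.cvtColor(im,cv2.COLOR_BGR2HSV);m=cv2.inRange(h,(0,170,80),(4,255,255))|cv2.inRange(h,(174,170,80),(180,255,255))
n,l,st,c=cv2.connectedComponentsWithStats(m)
for i in range(1,n):
    if st[i,4]>200:
        r=least_squares(lambda p:wproj([[p[0],p[1],.11]],s)[0]-c[i],[.5,.15]);print(st[i],c[i],r.x)
print(s["position"])
```

```text
[   0   22   67   72 3836] [29.43326382 59.55265902] [0.60614952 0.26870422]
[170 169  37  34 922] [187.94685466 185.36442516] [0.51127674 0.15080929]
[0.51206881 0.02865844 0.20841782]
```

```bash
python3 -m inch '[{"claw":-1,"travel":[0,0.2,0],"turn":0},{"claw":-1,"travel":[0,0.4,0],"turn":0},{"claw":-1,"travel":[0,0.62,0],"turn":0},{"claw":-1,"travel":[0,0.62,0],"turn":0},{"claw":-1,"travel":[0,0.62,-0.15],"turn":0}]'
python3 -m inch '[{"claw":-1,"travel":[0,0,-0.1],"turn":0},{"claw":-1,"travel":[0,0,-0.2],"turn":0},{"claw":-1,"travel":[0,0,-0.25],"turn":0},{"claw":-1,"travel":[0,0,-0.25],"turn":0}]'
```

```text
clock: 16.7
position: [0.5154, 0.1543, 0.1798]
ee_rot: [-0.0, 0.999, 0.04, 0.004]
contact_force: [0.6, -0.3, 0.0]
width: -0.0001
gripper_force: 0.0
clock: 17.1
position: [0.511, 0.152, 0.1258]
ee_rot: [0.0, 0.999, 0.038, -0.002]
contact_force: [0.1, -0.1, -0.1]
width: 0.0001
gripper_force: 0.0
```

```bash
python3 -m inch '[{"claw":-1,"travel":[0,0,-0.03],"turn":0},{"claw":-1,"travel":[0,0,-0.06],"turn":0},{"claw":-1,"travel":[0,0,-0.09],"turn":0},{"claw":-1,"travel":[0,0,-0.12],"turn":0},{"claw":-1,"travel":[0,0,-0.12],"turn":0}]'
python3 -m inch '[{"claw":-1,"travel":[0,0,-0.03],"turn":0},{"claw":-1,"travel":[0,0,-0.06],"turn":0},{"claw":-1,"travel":[0,0,-0.08],"turn":0},{"claw":-1,"travel":[0,0,-0.08],"turn":0}]'
```

```text
clock: 17.6
position: [0.5118, 0.1526, 0.1034]
ee_rot: [0.0, 0.999, 0.039, -0.0]
contact_force: [0.1, 0.3, 0.2]
width: 0.0001
gripper_force: 0.0
clock: 18.0
position: [0.5121, 0.1526, 0.0881]
ee_rot: [0.0, 0.999, 0.039, 0.0]
contact_force: [0.4, 0.1, -0.0]
width: 0.0002
gripper_force: 0.2
```

No force, although the fingertips should already be 40 mm down. I'll check numerically where the pad is.

Run:
```python
from wr import *
for n in("wrist","side","scene"):
    im=imaging.get_image(n)[:,:,::-1]
    h=cv2.cvtColor(im,cv2.COLOR_BGR2HSV);m=cv2.inRange(h,(0,170,80),(4,255,255))|cv2.inRange(h,(174,170,80),(180,255,255))
    k,l,st,c=cv2.connectedComponentsWithStats(m)
    print(n,[(st[i].tolist(),c[i].round(1).tolist()) for i in range(1,k) if st[i,4]>15])
    cv2.imwrite(f"pics/p_{n}.png",im)
from fit import proj
for z in(.11,.06,.08):print(z,proj("side",np.array([.511,.153,z])),proj("scene",np.array([.511,.153,z])))
print(get_state()["position"])
```

```text
wrist [([0, 0, 114, 109, 11071], [53.1, 53.2]), ([295, 224, 55, 36, 770], [320.3, 237.2])]
side [([288, 229, 12, 7, 47], [293.6, 232.4]), ([221, 243, 22, 19, 331], [231.5, 252.0]), ([20, 301, 77, 46, 2521], [58.9, 324.3])]
scene [([332, 225, 17, 9, 85], [340.8, 229.9]), ([338, 282, 31, 21, 526], [352.9, 292.3])]
0.11 [293.53717363 225.61087219] [339.00002615 221.29160724]
0.06 [294.51842875 237.88984204] [338.86884305 238.91036174]
0.08 [294.13348358 233.07281732] [338.92007794 232.02917875]
[0.5120884  0.15265787 0.0880309 ]
```

The pad has moved down with the fingertip: in the scene view its centre went from row 222 to row 230. At rest it simply holds where it is left, so the force read zero. I'll continue to the end stop.

```bash
python3 -m inch '[{"claw":-1,"travel":[0,0,-0.03],"turn":0},{"claw":-1,"travel":[0,0,-0.06],"turn":0}]'
python3 -m inch '[{"claw":-1,"travel":[0,0,-0.02],"turn":0},{"claw":-1,"travel":[0,0,-0.02],"turn":0}]'|grep -E "pos|cont"
```

```text
clock: 18.35
position: [0.5122, 0.1527, 0.0767]
ee_rot: [-0.0, 0.999, 0.039, 0.0]
contact_force: [-0.9, -0.2, 6.8]
width: 0.0001
gripper_force: 3.2
position: [0.512, 0.1526, 0.0718]
contact_force: [-0.4, 0.4, 1.1]
```

```bash
python3 -m inch '[{"claw":-1,"travel":[0,0,-0.02],"turn":0},{"claw":-1,"travel":[0,0,-0.02],"turn":0}]'|grep -E "pos|cont"
python3 -m inch '[{"claw":-1,"travel":[0,0,-0.015],"turn":0},{"claw":-1,"travel":[0,0,-0.015],"turn":0}]'|grep -E "pos|cont"
```

```text
position: [0.512, 0.1527, 0.0679]
contact_force: [0.1, 0.7, 1.7]
position: [0.512, 0.1526, 0.0649]
contact_force: [0.7, 0.7, 2.1]
```

```bash
python3 -m inch '[{"claw":-1,"travel":[0,0,-0.02],"turn":0},{"claw":-1,"travel":[0,0,-0.02],"turn":0}]'|grep -E "pos|cont"
python3 - <<'E'
from wr import *
for n in("side","scene"):
    im=imaging.get_image(n)[:,:,::-1]
    h=cv2.cvtColor(im,cv2.COLOR_BGR2HSV);m=cv2.inRange(h,(0,170,80),(4,255,255))|cv2.inRange(h,(174,170,80),(180,255,255))
    k,l,st,c=cv2.connectedComponentsWithStats(m)
    print(n,[(st[i].tolist(),c[i].round(1).tolist()) for i in range(1,k) if st[i,4]>15])
print(get_state()["position"],get_state()["contact_force"])
E
```

```text
position: [0.512, 0.1526, 0.0608]
contact_force: [1.1, 0.9, 2.2]
side [([289, 236, 11, 7, 44], [294.2, 239.1]), ([221, 243, 22, 19, 331], [231.5, 252.0]), ([20, 302, 77, 45, 2515], [58.9, 324.3])]
scene [([333, 234, 15, 10, 77], [340.7, 239.5]), ([338, 282, 31, 22, 522], [352.9, 292.3])]
[0.51202913 0.15265755 0.06077074] [-0.04692785  0.72601831  1.30228465]
```

```bash
python3 -m inch '[{"claw":-1,"travel":[0,0,-0.02],"turn":0},{"claw":-1,"travel":[0,0,-0.02],"turn":0}]'|grep -E "pos|cont"
python3 - <<'E'
from wr import *
for n in("side","scene"):
  for im in(cv2.imread(f"pics/{n}0.png"),imaging.get_image(n)[:,:,::-1]):
    h=cv2.cvtColor(im,cv2.COLOR_BGR2HSV);m=cv2.inRange(h,(0,170,80),(4,255,255))|cv2.inRange(h,(174,170,80),(180,255,255))
    k,l,st,c=cv2.connectedComponentsWithStats(m)
    print(n,[(st[i].tolist(),c[i].round(1).tolist()) for i in range(1,k) if st[i,4]>15])
E
```

```text
position: [0.512, 0.1526, 0.0568]
contact_force: [0.7, 0.4, 0.6]
side [([287, 223, 13, 9, 97], [292.8, 226.9]), ([221, 243, 22, 19, 331], [231.5, 252.0]), ([20, 301, 76, 46, 2374], [57.3, 324.1])]
side [([289, 237, 11, 7, 43], [294.2, 240.2]), ([221, 243, 22, 19, 331], [231.5, 252.0]), ([20, 302, 77, 45, 2521], [58.9, 324.3])]
scene [([333, 217, 16, 12, 161], [340.4, 222.5]), ([338, 282, 31, 22, 537], [353.0, 292.4])]
scene [([333, 236, 15, 9, 70], [340.3, 240.9]), ([338, 282, 31, 22, 526], [352.8, 292.4])]
```

Bottom-edge shifts of 12 px (side) and 16 px (scene) mean about 46–48 mm of travel so far. A little more to the hard stop.

```bash
python3 -m inch '[{"claw":-1,"travel":[0,0,-0.01],"turn":0},{"claw":-1,"travel":[0,0,-0.01],"turn":0}]'|grep -E "pos|cont"
python3 -m inch '[{"claw":-1,"travel":[0,0,-0.01],"turn":0},{"claw":-1,"travel":[0,0,-0.01],"turn":0}]'|grep -E "pos|cont"
python3 -m inch '[{"claw":-1,"travel":[0,0,-0.01],"turn":0},{"claw":-1,"travel":[0,0,-0.01],"turn":0}]'|grep -E "pos|cont"
```

```text
position: [0.512, 0.1526, 0.0549]
contact_force: [-0.8, -0.1, 3.1]
position: [0.512, 0.1527, 0.0532]
contact_force: [-0.7, 0.2, 5.6]
position: [0.5121, 0.1527, 0.053]
contact_force: [-3.3, -1.0, 18.1]
```

Hard stop reached at 18 N. Retract and look.

```bash
python3 -m inch '[{"claw":-1,"travel":[0,0,0.1],"turn":0},{"claw":-1,"travel":[0,0,0.3],"turn":0},{"claw":-1,"travel":[0,0,0.55],"turn":0},{"claw":-1,"travel":[-0.2,0.15,0.75],"turn":0},{"claw":-1,"travel":[-0.4,0.3,0.75],"turn":0}]'
python3 -m inch '[{"claw":-1,"travel":[0,0,0],"turn":0},{"claw":-1,"travel":[0,0,0],"turn":0},{"claw":-1,"travel":[0,0,0],"turn":0},{"claw":-1,"travel":[0,0,0],"turn":0},{"claw":-1,"travel":[0,0,0],"turn":0}]'|grep -E "clock|pos|cont"
python3 - <<'E'
from wr import *
a=imaging.get_image("scene")[170:290,180:380,::-1];b=imaging.get_image("side")[130:270,215:385,::-1]
cv2.imwrite("pics/end.png",np.hstack([cv2.resize(a,(400,330)),cv2.resize(b,(400,330))]))
E
```

```text
clock: 20.65
position: [0.4442, 0.2063, 0.2028]
ee_rot: [-0.001, 0.999, 0.037, 0.004]
contact_force: [-0.0, 1.1, -0.2]
width: -0.0002
gripper_force: 0.0
clock: 21.15
position: [0.4417, 0.2051, 0.1986]
contact_force: [0.9, -0.0, 0.1]
```

View pics/end.png

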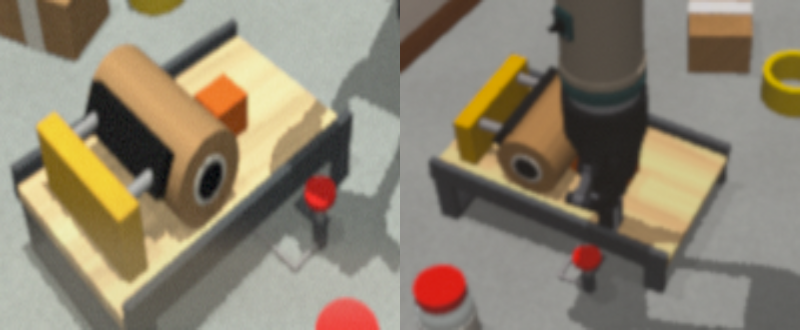

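The roll is still against the bumper with the chock behind it. The pad is down (at (320,192) on the left half), the pins are gone from view, and the robot is clear.

```bash
python3 -c "
from rig import ticket;print(ticket.sign_off())"
```

```text
the job is handed in; nothing more can be done
None
```

I pushed the chock up to about 12.4 N, let go and pressed the red pad to its hard stop. In the last picture the pins are down, the roll is held against the bumper with the robot clear, and the job is handed in at about 21 s. I did not measure the force with which the released chock bears on the roll.

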